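Find the high spot of a dosing-pump eccentric under a plunger indicator

TASK

On the runout jig, slide the dial indicator fully home so that its sprung plunger presses on the rim of the eccentric disc, and leave it there. Then, with the plunger riding on the rim, turn the disc by its upright crank handle until its high spot (the point of the rim farthest from the spindle) is under the plunger and the dial reads its peak, and let go.

Things in the scene. Friction and masses are not known exactly. Their poses are not given: they have to be found in the camera images.
- jig: Runout jig, fixed to the bench: dark plate 285 x 110 x 12 mm with an aluminium disc flat on a spindle at one end, a dial indicator on a slide at the other. Origin: spindle axis, bench height; x points level from spindle to indicator, along plunger and slide. Disc 92 mm wide, z 42-58 mm, nut to 64, mounted 8 mm off-centre (rim 38-54 mm from axis), turns freely both ways, 0.08 N m friction.
- crank_handle (a point): Middle of the disc's black upright crank handle: round, 14 mm thick, z 58-104 mm (point at 84), spins on its pin, 34 mm from the spindle axis. Seen from above, the high spot is a quarter turn anticlockwise of it about the spindle. Starts anywhere round the spindle but its final place. The loose spare disc with a bare steel pin is not part of the job.
- slide_post (a point): Grip point on the square steel post (14 x 14 mm, sides square to the jig) behind the dial, on the indicator's slide; z 75 mm, post top 95. Slides along jig x, 6 N friction, stays put. Its centre is 178-190 mm from the spindle axis at first, 150 mm fully home against the stop. The dial (52 mm wide, face up, top z 61 mm) has its edge 23 mm from the post's centre.
- plunger (a joint): Indicator reading: how far the plunger (10 mm ball tip, z 48 mm) is pushed in, in m: 0 free, 0.022 at most. Spring 0.5 N free, 3 N fully in. With the slide home it reads about 0.004 at the disc's low spot and 0.020 at its high spot. The dial's needle follows it.

How it is judged:
By the outcome, as a careful person would: the job done as asked, in the order asked, and still so for the second after the job is handed in, with the robot touching nothing.
It also fails if it takes over 45 s, if anything falls off the work surface, if the arm or the gripper's body presses on something with over 40 N, if the wrist force passes 120 N, or if a joint passes its speed limit or range.

ROBOT

A 7-joint arm with a two-finger parallel gripper is mounted at the origin on the work surface. World frame = base frame: x ahead of the robot, y to its left, z up, the work surface at z = 0. Lengths are in mm, angles in degrees, forces in N, time in s.
With the tool pointing down it reaches from about 400 to 850 mm from the base axis. Payload 10.4 kg.
Tool frame: the origin (TCP) lies midway between the tips of the shut fingers; the grasp point (between the pads) lies 19 mm behind it; z points along the fingers, y is the line along which they close (so a half turn about z gives the same grasp; the last joint's range is limited). The gripper opens to 85 mm and grips with 20 to 120 N. Pads are 22 mm wide; open, the fingers measure 114 mm over their backs; the gripper's body (76 mm by 85 mm) begins 54 mm behind the grasp point. The pads swing forward as they close: fully open they stand 13 mm farther back than shut.
Start: joints at [-78.587, 19.034, -3.707, 83.658, 1.238, 77.344, -5.071], TCP at [137.476, 609.716, 208.038] pointing down, gripper open.
Joint ranges: [-148.97, 148.97], [-28.65, 121.19], [-84.17, 76.75], [9.2, 138.47], [-72.65, 252.65], [3.7, 117.97], [-149.18, 149.18]. Speed limits (degrees/s): [127.2, 127.2, 159.86, 159.86, 180, 180, 180].

INTERFACE

Orientations are given as [roll, pitch, yaw] about the fixed x, y, z axes, in that order (R = Rz(yaw) Ry(pitch) Rx(roll)).
In Python, from cell import r, eyes, sign_off gives the robot as it stands. The module is installed in compiled form; this text tells all that it offers.
- The arm moves only by the tool jog_arm, never from a script. Its argument "motion" is a list of rows, each an object of numbers: "x", "y", "z": the shift along the tool's x, y, z as a fraction of full scale; "spin": the turn about the tool's z as a fraction of full scale; "jaw": the opening, from -1 (shut) to 1 (fully open). A call has 1 to 5 rows; each row shifts and turns the commanded pose from where the row before left it, along the tool's axes as they then stand; what a row does not reach is not made up. Full scale, the value 1, is 50 mm for a shift and 10 degrees for a turn. A row lasts 1/8 s, in which the tool goes at most 62.5 mm and 10.7 degrees, less where a joint would pass 70% of its speed; a pose out of reach is approached as far as the arm can. A call with a number of a shift or a turn outside -1 to 1 is refused whole. A call with a gripper value outside its range is refused whole. The fingers move at their own pace and stop on an object; the grip force is fixed at half the most. Time passes only in rows, so rows that do not move let the fingers close. It gives the time, the measured TCP pose, the force, the opening and the grip force at its end, in the units of the state.
- r.sense(): the state, without advancing time (a new reading comes with each control period).
- eyes.grab_frame(name): name is "side" or "top"; returns (picture, depth): 400x640x3 uint8, blue, green, red; 400x640 float32, mm along the optical axis (not along the pixel's ray), 0 where there is no reading.
- eyes.camera_params(name): a dict with "intrinsics" (3x3 intrinsics, pixels), "distortion" ([k1, k2, p1, p2, k3] as OpenCV has them; the pictures are not rectified), "R" (3x3) and "t" (3): a world point X has camera coordinates R X + t. Camera axes: x right, y down, z forward; pixel columns grow to the right and rows downward; lengths in mm; the calibration is good to about 2 mm. A picture is of the moment at which its call begins. camera_params takes no time and is no camera call.
- sign_off(): hands the job in; it is judged then, once.
The state is a dict: "clock": time; "qpos": joint angles; "joint_velocities": joint speeds; "joint_efforts": joint torques, N m; "tcp_pos": TCP position; "orientation": TCP orientation; "force": force on the tool from outside, world axes, zero at the start; "moment": the same for the moment, N m; "opening": finger opening in mm; "gripper_force": force on a finger pad.
Only numpy, scipy, OpenCV 4.12 (cv2) and the standard library are available. Lean on these libraries where they do the work, as an engineer would, in place of code of your own. Each camera call takes 0.05 s, during which the arm holds its last target. There are 200 camera calls.

## Working session

There is one attempt and no reset: what is moved stays moved. The work goes in short steps, Python scripts to look and compute and a tool call to move; the robot and the scene stay as the last step left them, time stands still between calls to the robot, and variables do not carry over. Pictures are saved under pics/ and viewed, at most 10 in all, crops included, and the job is handed in when it is done.

Besides the shell and the picture viewer there is one more tool, called after ">>>" as a command line: name --argument value ..., lists and objects as JSON in quotes. jog_arm: Moves the arm, as the interface text tells. Its arguments: {"type":"object","properties":{"motion":{"type":"array","items":{"type":"object","properties":{"x":{"type":"number","minimum":-1,"maximum":1},"y":{"type":"number","minimum":-1,"maximum":1},"z":{"type":"number","minimum":-1,"maximum":1},"spin":{"type":"number","minimum":-1,"maximum":1},"jaw":{"type":"number"}}}}},"required":["motion"]}

```bash
mkdir -p pics; cat > h.py <<'E'
import numpy as np, cv2
from cell import r, eyes, sign_off
def grab(n,f=None):
    im,d=eyes.grab_frame(n)
    if f: cv2.imwrite('pics/'+f,im)
    return im,d
def ray(n,u,v):
    p=eyes.camera_params(n);K=np.array(p['intrinsics'],float);R=np.array(p['R']);t=np.array(p['t'])
    q=cv2.undistortPoints(np.array([[[u,v]]],float),K,np.array(p['distortion'],float))[0,0]
    return -R.T@t, R.T@np.array([q[0],q[1],1.])
def atz(n,u,v,z):
    c,d=ray(n,u,v); return c+d*(z-c[2])/d[2]
def tri(a,b):
    (c1,d1),(c2,d2)=ray('top',*a),ray('side',*b)
    s=np.linalg.lstsq(np.c_[d1,-d2],c2-c1,rcond=None)[0]
    p,q=c1+s[0]*d1,c2+s[1]*d2
    return (p+q)/2,np.linalg.norm(p-q)
def proj(n,X):
    p=eyes.camera_params(n)
    return cv2.projectPoints(np.array(X,float).reshape(-1,3),cv2.Rodrigues(np.array(p['R']))[0],np.array(p['t'],float),np.array(p['intrinsics'],float),np.array(p['distortion'],float))[0][:,0]
E
python3 - <<'E'
from h import *
np.save('t0.npy',grab('top','top0.png')[1]);np.save('s0.npy',grab('side','side0.png')[1])
s=r.sense();print(s)
for n in('top','side'):
    p=eyes.camera_params(n);print(p)
E
```

```text
{'clock': 0.1, 'qpos': array([-78.58619527,  19.06969942,  -3.70768292,  83.70189594,
         1.23939194,  77.34339364,  -5.07378655]), 'joint_velocities': array([-0.09777465, -0.02020082, -0.01779915, -0.13170938, -0.03781803,
        0.02235877, -0.03058392]), 'joint_efforts': array([ 1.57151309e-03, -6.26741266e+01,  4.93966439e-02, -3.92431247e+01,
        1.63520698e-02,  6.81741963e-03, -8.99382201e-06]), 'tcp_pos': array([137.4233004 , 609.32231058, 207.27502825]), 'orientation': array([-1.79925084e+02,  4.94709740e-03,  1.67290331e+02]), 'force': array([-0.34273891, -0.28875117, -0.10693363]), 'moment': array([-0.00050591, -0.01925197,  0.02459318]), 'gripper_force': 0.0, 'opening': 84.85767741995305}
{'intrinsics': array([[366.42710576,   0.        , 317.41167752],
       [  0.        , 366.42710576, 203.50043564],
       [  0.        ,   0.        ,   1.        ]]), 'distortion': array([0.01702114, 0.        , 0.        , 0.        , 0.        ]), 'R': array([[-0.02401608, -0.99969288,  0.00611341],
       [-0.99034408,  0.02295543, -0.13671741],
       [ 0.13653508, -0.0093378 , -0.99059123]]), 't': array([-86.93807687, 503.21301948, 658.63388654])}
{'intrinsics': array([[475.84738166,   0.        , 330.45900551],
       [  0.        , 475.84738166, 199.73545767],
       [  0.        ,   0.        ,   1.        ]]), 'distortion': array([-0.06674809,  0.        ,  0.        ,  0.        ,  0.        ]), 'R': array([[ 0.99964482, -0.02600407,  0.00583293],
       [-0.0138624 , -0.69429845, -0.71955368],
       [ 0.02276112,  0.71921725, -0.69441233]]), 't': array([-478.6707744 ,   -9.09704504,  785.76375822])}
```

View pics/top0.png

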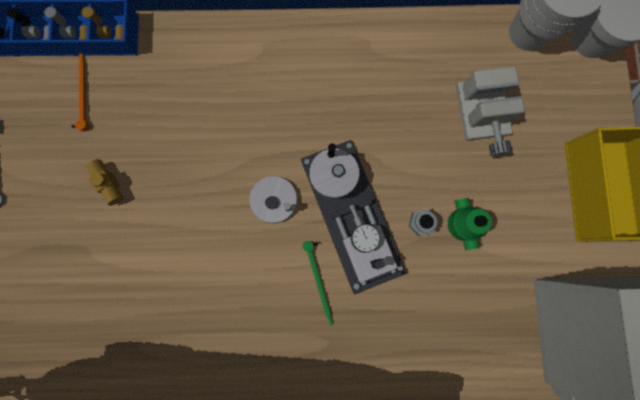

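View pics/side0.png

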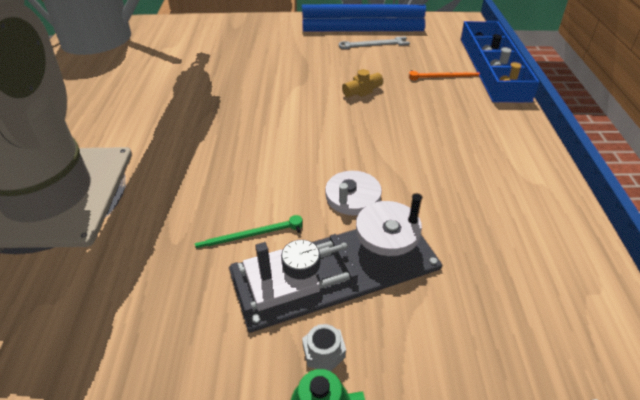

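The top view shows the jig at the centre: nut near (338,170), black handle near (332,150), dial near (366,238) and post near (378,263). In the side view the nut is near (392,226), the handle top near (416,196) and the post top near (262,245). I'll enlarge both.

```bash
python3 - <<'E'
import cv2
a=cv2.imread('pics/top0.png')[135:300,290:415];b=cv2.imread('pics/side0.png')[180:330,225:445]
cv2.imwrite('pics/c1.png',cv2.resize(cv2.convertScaleAbs(a,alpha=1.5),(450,594),interpolation=cv2.INTER_CUBIC))
cv2.imwrite('pics/c2.png',cv2.resize(cv2.convertScaleAbs(b,alpha=1.3),(792,540),interpolation=cv2.INTER_CUBIC))
E
```

```text
(no output)
```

View pics/c1.png

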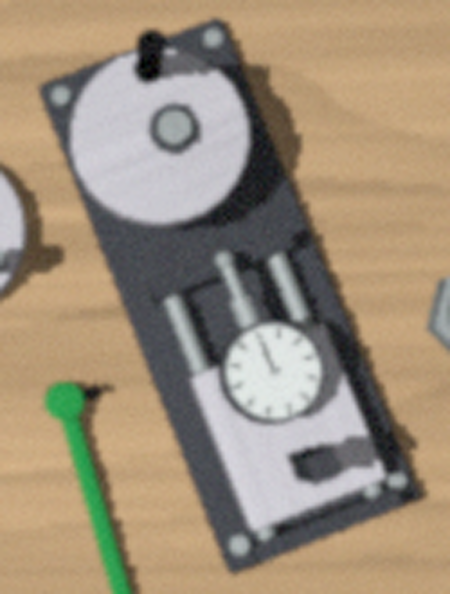

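View pics/c2.png

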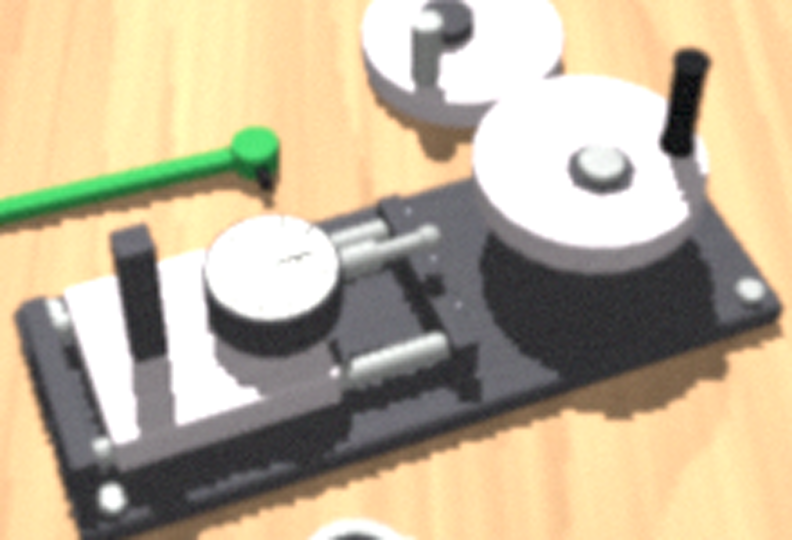

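```bash
python3 - <<'E'
from h import *
T=lambda x,y:(290+x/3.6-.36,135+y/3.6-.36)
S=lambda x,y:(225+x/3.6-.36,180+y/3.6-.36)
for n in('top','side'): print(n,ray(n,320,200)[0])
print('nut',tri(T(175,127),S(602,163)), atz('top',*T(175,127),64),atz('side',*S(602,163),64))
print('htop',tri(T(152,40),S(690,60)),atz('top',*T(152,40),104),atz('side',*S(690,60),104))
print('hbot',tri(T(148,72),S(678,148)))
print('dial',tri(T(272,370),S(273,262)))
pt=atz('side',*S(133,238),95);print('post side',pt,'in c1',(proj('top',pt)-[290,135])*3.6,'triang',tri(T(305,464),S(133,238)))
c=[atz('top',*T(*p),12) for p in((222,20),(42,88),(232,572),(425,495))]
for p in c:print(p)
d=(c[2]-c[1]+c[3]-c[0])[:2];print(np.degrees(np.arctan2(d[1],d[0])),np.linalg.norm(c[2]-c[1]),np.linalg.norm(c[1]-c[0]))
E
```

```text
top [406.33949156 -92.31265338 721.76641672]
side [ 460.48979189 -583.89829935  541.89028207]
nut (array([ 559.27645534, -138.40807575,   61.71071523]), np.float64(0.8215605542612481)) [ 558.326      -138.25159206   64.        ] [ 559.22272227 -140.43742752   64.        ]
htop (array([ 591.16975411, -125.69021563,  103.97033286]), np.float64(2.138803092161242)) [ 592.2776046  -125.70048841  104.        ] [ 590.04577381 -126.04801762  104.        ]
hbot (array([ 590.73548155, -125.73614834,   55.80977974]), np.float64(1.984690308621504))
dial (array([ 434.1879615 , -183.10714748,   59.75579362]), np.float64(0.5216742115085802))
post side [ 388.30454433 -200.84227163   95.        ] in c1 [[322.71264912 462.02377418]] triang (array([ 387.42677066, -193.3618988 ,   86.3262972 ]), np.float64(1.0482821797534227))
[ 630.55844291 -169.9516086    12.        ]
[593.99935336 -69.14214911  12.        ]
[ 330.82602033 -164.17924258   12.        ]
[ 368.15716245 -267.86217514   12.        ]
-159.84092819015243 279.80752733148114 107.23392258188458
```

The crops give consistent positions:
- **Spindle:** (559,-139).
- **Jig x:** at -160°.
- **Post:** about (388,-201), 181.6 mm out.
- **Handle:** at world angle 22°, radius 34.5. It has to end at 110°.

Next I'll plan the approach along an arc.

```bash
cat >> h.py <<'E'
def rows(wps,pose=None):
    """waypoints (x,y,z,yaw) one per row -> tool-frame rows, rounded, accumulated"""
    if pose is None:
        s=r.sense(); pose=[*s['tcp_pos'],s['orientation'][2]]
    p=np.array(pose[:3],float);yaw=pose[3]
    for w in wps:
        a=np.radians(yaw);tx=np.array([np.cos(a),np.sin(a),0]);ty=np.array([np.sin(a),-np.cos(a),0]);tz=np.array([0,0,-1.])
        d=np.array(w[:3])-p; dy=(w[3]-yaw+180)%360-180
        c=np.round([d@tx/50,d@ty/50,d@tz/50,-dy/10],2)
        p=p+50*(c[0]*tx+c[1]*ty+c[2]*tz); yaw-=10*c[3]
        print('{"x":%g,"y":%g,"z":%g,"spin":%g}'%tuple(c),np.abs(c).max()>1 and '!!' or '')
    print(p.round(1),yaw)
E
python3 - <<'E'
from h import *
print('spare pin',atz('top',288,207,80),atz('top',273,200,40))
P0=np.array([388.3,-201.2]);s=r.sense()['tcp_pos']
r0,a0=np.hypot(*s[:2]),np.arctan2(s[1],s[0]);r1,a1=np.hypot(*P0),np.arctan2(P0[1],P0[0])
W=[]
N=20
for k in range(1,N+1):
    f=k/N; rr=r0+(r1-r0)*f;a=a0+(a1-a0)*f
    W.append((rr*np.cos(a),rr*np.sin(a),208,167.3-147.3*f))
rows(W)
E
```

```text
spare pin [489.76585443 -46.32401994  80.        ] [508.87954155 -15.47670951  40.        ]
{"x":-1.12,"y":-0.24,"z":-0.01,"spin":0.74} !!
{"x":-1.12,"y":-0.19,"z":-0,"spin":0.73} !!
{"x":-1.1,"y":-0.16,"z":-0,"spin":0.74} !!
{"x":-1.09,"y":-0.12,"z":-0,"spin":0.74} !!
{"x":-1.08,"y":-0.07,"z":-0,"spin":0.73} !!
{"x":-1.06,"y":-0.04,"z":-0,"spin":0.74} !!
{"x":-1.05,"y":-0,"z":-0,"spin":0.73} !!
{"x":-1.03,"y":0.03,"z":-0,"spin":0.74} !!
{"x":-1.01,"y":0.06,"z":-0,"spin":0.74} !!
{"x":-0.99,"y":0.1,"z":-0,"spin":0.73} 
{"x":-0.97,"y":0.13,"z":-0,"spin":0.74} 
{"x":-0.95,"y":0.16,"z":-0,"spin":0.74} 
{"x":-0.92,"y":0.19,"z":-0,"spin":0.73} 
{"x":-0.91,"y":0.22,"z":-0,"spin":0.74} 
{"x":-0.88,"y":0.24,"z":-0,"spin":0.74} 
{"x":-0.85,"y":0.27,"z":-0,"spin":0.73} 
{"x":-0.83,"y":0.28,"z":-0,"spin":0.74} 
{"x":-0.81,"y":0.31,"z":-0,"spin":0.74} 
{"x":-0.77,"y":0.33,"z":-0,"spin":0.73} 
{"x":-0.76,"y":0.35,"z":-0,"spin":0.74} 
[ 388.1 -201.2  207.8] 19.99033146089662
```

>>> jog_arm --motion '[{"x": -0.95,"y": -0.2,"spin": 0.6,"jaw": 0},{"x": -0.95,"y": -0.17,"spin": 0.6,"jaw": 0},{"x": -0.95,"y": -0.15,"spin": 0.6,"jaw": 0},{"x": -0.95,"y": -0.12,"spin": 0.6,"jaw": 0},{"x": -0.95,"y": -0.1,"spin": 0.6,"jaw": 0}]'

```text
invalid input at $.motion[0]: expected keys x, y, z, spin, jaw
```

>>> jog_arm --motion '[{"x": -0.95,"y": -0.07,"spin": 0.65,"jaw": 0},{"x": -0.95,"y": -0.03,"spin": 0.65,"jaw": 0},{"x": -0.95,"y": 0,"spin": 0.65,"jaw": 0},{"x": -0.95,"y": 0.03,"spin": 0.65,"jaw": 0},{"x": -0.95,"y": 0.06,"spin": 0.65,"jaw": 0}]'

```text
invalid input at $.motion[0]: expected keys x, y, z, spin, jaw
```

```bash
python3 - <<'E'
from h import *
P0=np.array([388.3,-201.2]);q=r.sense();s=q['tcp_pos'];y0=q['orientation'][2];print(q)
r0,a0=np.hypot(*s[:2]),np.arctan2(s[1],s[0]);r1,a1=np.hypot(*P0),np.arctan2(P0[1],P0[0])
W=[]
N=10
for k in range(1,N+1):
    f=k/N; rr=r0+(r1-r0)*f;a=a0+(a1-a0)*f
    W.append((rr*np.cos(a),rr*np.sin(a),208,y0+(20-y0)*f))
rows(W)
E
```

```text
{'clock': 0.1, 'qpos': array([-78.58619527,  19.06969942,  -3.70768292,  83.70189594,
         1.23939194,  77.34339364,  -5.07378655]), 'joint_velocities': array([-0.09777465, -0.02020082, -0.01779915, -0.13170938, -0.03781803,
        0.02235877, -0.03058392]), 'joint_efforts': array([ 1.57151309e-03, -6.26741266e+01,  4.93966439e-02, -3.92431247e+01,
        1.63520698e-02,  6.81741963e-03, -8.99382201e-06]), 'tcp_pos': array([137.4233004 , 609.32231058, 207.27502825]), 'orientation': array([-1.79925084e+02,  4.94709740e-03,  1.67290331e+02]), 'force': array([-0.34273891, -0.28875117, -0.10693363]), 'moment': array([-0.00050591, -0.01925197,  0.02459318]), 'gripper_force': 0.0, 'opening': 84.85767741995305}
{"x":-2.2,"y":-0.58,"z":-0.01,"spin":1.47} !!
{"x":-2.17,"y":-0.41,"z":-0,"spin":1.48} !!
{"x":-2.13,"y":-0.25,"z":-0,"spin":1.47} !!
{"x":-2.07,"y":-0.1,"z":-0,"spin":1.47} !!
{"x":-2,"y":0.04,"z":-0,"spin":1.47} !!
{"x":-1.94,"y":0.17,"z":-0,"spin":1.48} !!
{"x":-1.85,"y":0.28,"z":-0,"spin":1.47} !!
{"x":-1.76,"y":0.4,"z":-0,"spin":1.47} !!
{"x":-1.67,"y":0.49,"z":-0,"spin":1.48} !!
{"x":-1.57,"y":0.58,"z":-0,"spin":1.47} !!
[ 388.2 -201.4  207.8] 19.990331460896673
```

All five keys are required, so I'm resending with z included.

>>> jog_arm --motion '[{"x": -0.95,"y": -0.2,"z": 0,"spin": 0.6,"jaw": 0},{"x": -0.95,"y": -0.17,"z": 0,"spin": 0.6,"jaw": 0},{"x": -0.95,"y": -0.15,"z": 0,"spin": 0.6,"jaw": 0},{"x": -0.95,"y": -0.12,"z": 0,"spin": 0.6,"jaw": 0},{"x": -0.95,"y": -0.1,"z": 0,"spin": 0.6,"jaw": 0}]'

```text
clock: 0.72
tcp_pos: [337.9, 476.5, 207.6]
orientation: [-180.0, 0.0, 137.1]
force: [-0.1, 0.3, -0.4]
opening: 42.9
gripper_force: 0.0
```

>>> jog_arm --motion '[{"x": -0.95,"y": -0.07,"z": 0,"spin": 0.65,"jaw": 0},{"x": -0.95,"y": -0.03,"z": 0,"spin": 0.65,"jaw": 0},{"x": -0.95,"y": 0,"z": 0,"spin": 0.65,"jaw": 0},{"x": -0.95,"y": 0.03,"z": 0,"spin": 0.65,"jaw": 0},{"x": -0.95,"y": 0.06,"z": 0,"spin": 0.65,"jaw": 0}]'

```text
clock: 1.35
tcp_pos: [470.0, 280.7, 207.7]
orientation: [-180.0, 0.0, 104.6]
force: [0.9, 0.6, 0.4]
opening: 42.8
gripper_force: 0.0
```

```bash
python3 - <<'E'
from h import *
P0=np.array([388.3,-201.2]);q=r.sense();s=q['tcp_pos'];y0=q['orientation'][2];print(q['clock'],s,q['orientation'],q['opening'],q['qpos'])
r0,a0=np.hypot(*s[:2]),np.arctan2(s[1],s[0]);r1,a1=np.hypot(*P0),np.arctan2(P0[1],P0[0])
W=[]
N=10
for k in range(1,N+1):
    f=k/N; rr=r0+(r1-r0)*f;a=a0+(a1-a0)*f
    W.append((rr*np.cos(a),rr*np.sin(a),208,y0+(20-y0)*f))
rows(W)
E
```

```text
1.35 [470.01519504 280.68498887 207.67551923] [-1.79976380e+02  1.18971426e-02  1.04568479e+02] 42.75598963622746 [-52.3571046    9.07215172  18.74109796  96.5980722   -3.0049894
  74.84955153 -18.47851515]
{"x":-1.12,"y":0.04,"z":-0.01,"spin":0.85} !!
{"x":-1.1,"y":0.09,"z":0,"spin":0.84} !!
{"x":-1.07,"y":0.13,"z":0,"spin":0.85} !!
{"x":-1.05,"y":0.17,"z":0,"spin":0.84} !!
{"x":-1.01,"y":0.2,"z":0,"spin":0.85} !!
{"x":-0.98,"y":0.25,"z":0,"spin":0.84} 
{"x":-0.95,"y":0.28,"z":0,"spin":0.85} 
{"x":-0.92,"y":0.31,"z":0,"spin":0.85} 
{"x":-0.89,"y":0.34,"z":0,"spin":0.84} 
{"x":-0.85,"y":0.37,"z":0,"spin":0.85} 
[ 388.3 -201.3  208.2] 19.96847928106486
```

>>> jog_arm --motion '[{"x": -1,"y": 0.04,"z": 0,"spin": 0.85,"jaw": 0},{"x": -1,"y": 0.09,"z": 0,"spin": 0.85,"jaw": 0},{"x": -1,"y": 0.13,"z": 0,"spin": 0.85,"jaw": 0},{"x": -1,"y": 0.17,"z": 0,"spin": 0.85,"jaw": 0},{"x": -1,"y": 0.2,"z": 0,"spin": 0.85,"jaw": 0}]'

```text
clock: 1.98
tcp_pos: [490.4, 32.0, 207.7]
orientation: [-180.0, 0.0, 62.0]
force: [-0.3, -0.2, 0.4]
opening: 42.5
gripper_force: 0.0
```

```bash
python3 - <<'E'
from h import *
P0=np.array([388.3,-201.2]);q=r.sense();s=q['tcp_pos'];y0=q['orientation'][2];print(q['clock'],s,q['orientation'],q['qpos'])
W=[]
N=6
for k in range(1,N+1):
    f=k/N
    W.append((*(s[:2]+(P0-s[:2])*f),208,y0+(20-y0)*min(1,f*1.0)))
W.append((*P0,158,20));W.append((*P0,110,20))
rows(W)
E
```

```text
1.975 [490.43920974  32.02914074 207.72540089] [-1.79988670e+02  1.45323644e-02  6.19971158e+01] [-40.09616077   1.0310828   31.76263977 104.84909033  -0.55861083
  74.29266777 -36.18915821]
{"x":-0.85,"y":0.06,"z":-0.01,"spin":0.7} 
{"x":-0.83,"y":0.17,"z":0,"spin":0.7} 
{"x":-0.8,"y":0.27,"z":0,"spin":0.7} 
{"x":-0.77,"y":0.36,"z":0,"spin":0.7} 
{"x":-0.72,"y":0.46,"z":0,"spin":0.7} 
{"x":-0.65,"y":0.53,"z":0,"spin":0.7} 
{"x":-0,"y":0,"z":1,"spin":-0} 
{"x":-0,"y":0,"z":0.96,"spin":-0} 
[ 388.4 -200.9  110.2] 19.99711577227872
```

>>> jog_arm --motion '[{"x": -0.85,"y": 0.06,"z": 0,"spin": 0.7,"jaw": 0},{"x": -0.83,"y": 0.17,"z": 0,"spin": 0.7,"jaw": 0},{"x": -0.8,"y": 0.27,"z": 0,"spin": 0.7,"jaw": 0},{"x": -0.77,"y": 0.36,"z": 0,"spin": 0.7,"jaw": 0},{"x": -0.72,"y": 0.46,"z": 0,"spin": 0.7,"jaw": 0}]'

```text
clock: 2.6
tcp_pos: [405.7, -162.4, 207.8]
orientation: [-180.0, -0.0, 27.1]
force: [0.1, 0.5, 0.2]
opening: 42.9
gripper_force: 0.0
```

>>> jog_arm --motion '[{"x": -0.65,"y": 0.53,"z": 0,"spin": 0.7,"jaw": 0},{"x": 0,"y": 0,"z": 1,"spin": 0,"jaw": 0},{"x": 0,"y": 0,"z": 0.84,"spin": 0,"jaw": 0},{"x": 0,"y": 0,"z": 0,"spin": 0,"jaw": 0}]'

```text
clock: 3.1
tcp_pos: [387.7, -199.3, 114.1]
orientation: [-179.9, 0.3, 20.3]
force: [-0.9, 0.2, 0.9]
opening: 42.8
gripper_force: 0.0
```

```bash
python3 - <<'E'
from h import *
s=r.sense();print(s['tcp_pos'],s['orientation'],s['qpos'])
a,_=grab('side');b,_=grab('top')
a=a[130:330,200:450];b=b[130:300,290:420]
o=np.hstack([cv2.resize(a,(500,400),interpolation=3),cv2.resize(b,(300,392)).__class__(0) if 0 else cv2.resize(b,(300,400),interpolation=3)])
cv2.imwrite('pics/p5.png',cv2.convertScaleAbs(o,alpha=1.4))
E
```

```text
[ 387.70044529 -199.26676734  114.06850501] [-179.87896761    0.28454565   20.26087348] [-26.00633365  -3.01124688  46.93710478 119.38551847   2.57688856
  62.98917131 -50.0306294 ]
```

View pics/p5.png

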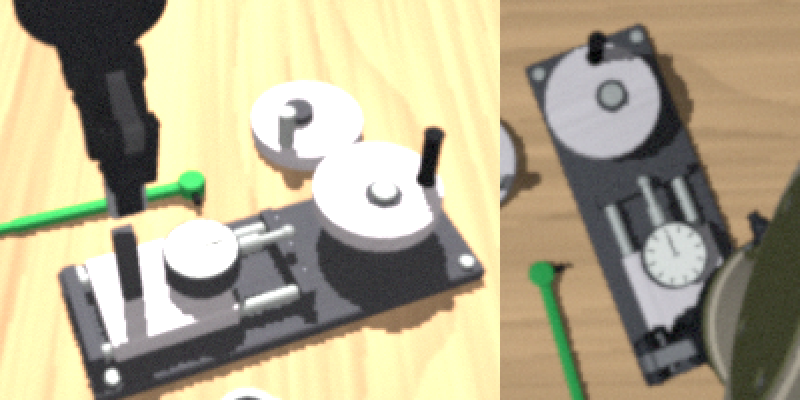

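The fingers stand right above the post: post top at (123,232) in the left panel, fingertips at (125,212). Going down to grip.

>>> jog_arm --motion '[{"x": 0,"y": 0.04,"z": 0.5,"spin": 0,"jaw": 0},{"x": 0,"y": 0,"z": 0.46,"spin": 0,"jaw": 0},{"x": 0,"y": 0,"z": 0,"spin": 0,"jaw": -1},{"x": 0,"y": 0,"z": 0,"spin": 0,"jaw": -1},{"x": 0,"y": 0,"z": 0,"spin": 0,"jaw": -1}]'

```text
clock: 3.82
tcp_pos: [390.3, -199.1, 69.3]
orientation: [-179.7, -0.0, 20.4]
force: [-7.9, 12.0, 9.4]
opening: 9.9
gripper_force: 58.7
```

>>> jog_arm --motion '[{"x": 0,"y": 0,"z": 0,"spin": 0,"jaw": -1},{"x": 0,"y": 0,"z": 0,"spin": 0,"jaw": -1}]'

```text
clock: 4.08
tcp_pos: [390.3, -199.1, 69.3]
orientation: [-179.7, -0.0, 20.4]
force: [-7.4, 12.2, 8.6]
opening: 10.3
gripper_force: 58.7
```

>>> jog_arm --motion '[{"x": 0.1,"y": -0.04,"z": 0,"spin": 0,"jaw": -1},{"x": 0.15,"y": 0,"z": 0,"spin": 0,"jaw": -1},{"x": 0.15,"y": 0,"z": 0,"spin": 0,"jaw": -1},{"x": 0.1,"y": 0,"z": 0,"spin": 0,"jaw": -1},{"x": 0,"y": 0,"z": 0,"spin": 0,"jaw": -1}]'

```text
clock: 4.7
tcp_pos: [413.5, -190.5, 69.4]
orientation: [-179.9, -0.0, 20.3]
force: [-3.6, 3.1, 2.5]
opening: 10.1
gripper_force: 58.6
```

>>> jog_arm --motion '[{"x": 0.06,"y": 0,"z": 0,"spin": 0,"jaw": -1},{"x": 0.06,"y": 0,"z": 0,"spin": 0,"jaw": -1},{"x": 0,"y": 0,"z": 0,"spin": 0,"jaw": -1}]'

```text
clock: 5.08
tcp_pos: [418.6, -188.6, 69.4]
orientation: [-179.9, 0.0, 20.3]
force: [-6.1, 1.9, 2.8]
opening: 10.3
gripper_force: 58.9
```

>>> jog_arm --motion '[{"x": 0.04,"y": 0,"z": 0,"spin": 0,"jaw": -1},{"x": 0,"y": 0,"z": 0,"spin": 0,"jaw": -1}]'

```text
clock: 5.32
tcp_pos: [420.3, -188.0, 69.4]
orientation: [-179.9, 0.0, 20.3]
force: [-7.7, 1.6, 3.5]
opening: 10.1
gripper_force: 59.0
```

>>> jog_arm --motion '[{"x": 0.04,"y": 0,"z": 0,"spin": 0,"jaw": -1},{"x": 0,"y": 0,"z": 0,"spin": 0,"jaw": -1}]'

```text
clock: 5.58
tcp_pos: [421.0, -187.8, 69.3]
orientation: [-179.9, 0.2, 20.3]
force: [-13.7, 0.3, 10.5]
opening: 10.0
gripper_force: 60.0
```

>>> jog_arm --motion '[{"x": 0.06,"y": 0,"z": 0,"spin": 0,"jaw": -1},{"x": 0,"y": 0,"z": 0,"spin": 0,"jaw": -1}]'

```text
clock: 5.82
tcp_pos: [421.1, -187.7, 69.1]
orientation: [-179.7, 0.4, 20.2]
force: [-27.3, -2.4, 23.3]
opening: 10.1
gripper_force: 62.2
```

The slide is home: it moved 32.7 mm in all and the force rises firmly against the stop. Now relax, release and rise.

>>> jog_arm --motion '[{"x": -0.07,"y": 0,"z": 0,"spin": 0,"jaw": -1},{"x": 0,"y": 0,"z": 0,"spin": 0,"jaw": 0},{"x": 0,"y": 0,"z": 0,"spin": 0,"jaw": 0},{"x": 0,"y": 0,"z": -0.5,"spin": 0,"jaw": 0},{"x": 0,"y": 0,"z": -1,"spin": 0,"jaw": 0}]'

```text
clock: 6.45
tcp_pos: [421.7, -187.5, 143.5]
orientation: [-180.0, 0.1, 20.3]
force: [0.4, 0.8, 0.8]
opening: 42.3
gripper_force: 0.0
```

```bash
python3 - <<'E'
from h import *
s=r.sense();p=s['tcp_pos'];print(p,s['orientation'][2],s['opening'])
T=np.array([591,-124.7])
rows([(*(p[:2]+(T-p[:2])*k/4),142,20) for k in range(1,5)]+[(*T,142,20)])
E
```

```text
[ 421.66190878 -187.50435305  143.49604267] 20.3062721249514 42.29022342594446
{"x":0.9,"y":-0,"z":0.03,"spin":0.03} 
{"x":0.91,"y":-0.01,"z":-0,"spin":0} 
{"x":0.9,"y":-0,"z":-0,"spin":0} 
{"x":0.9,"y":-0.01,"z":-0,"spin":0} 
{"x":0,"y":0,"z":-0,"spin":0} 
[ 590.8 -124.6  142. ] 20.006272124951398
```

>>> jog_arm --motion '[{"x": 0.9,"y": 0,"z": 0,"spin": 0.03,"jaw": 0},{"x": 0.9,"y": 0,"z": 0,"spin": 0,"jaw": 0},{"x": 0.9,"y": 0,"z": 0,"spin": 0,"jaw": 0},{"x": 0.9,"y": -0.02,"z": 0.1,"spin": 0,"jaw": 0},{"x": 0,"y": 0,"z": 0,"spin": 0,"jaw": 0}]'

```text
clock: 7.08
tcp_pos: [593.6, -122.2, 137.2]
orientation: [180.0, 0.1, 20.3]
force: [-0.7, -0.5, 0.1]
opening: 42.9
gripper_force: 0.0
```

```bash
python3 - <<'E'
from h import *
s=r.sense();print(s['tcp_pos'],s['orientation'])
a,_=grab('side');b,_=grab('top')
a=a[110:330,220:470];b=b[130:300,290:420]
o=np.hstack([cv2.resize(a,(500,440),interpolation=3),cv2.resize(b,(300,440),interpolation=3)])
cv2.imwrite('pics/p6.png',cv2.convertScaleAbs(o,alpha=1.4))
E
```

```text
[ 593.57763989 -122.17610677  137.15638273] [1.79959658e+02 5.31061271e-02 2.02744041e+01]
```

View pics/p6.png

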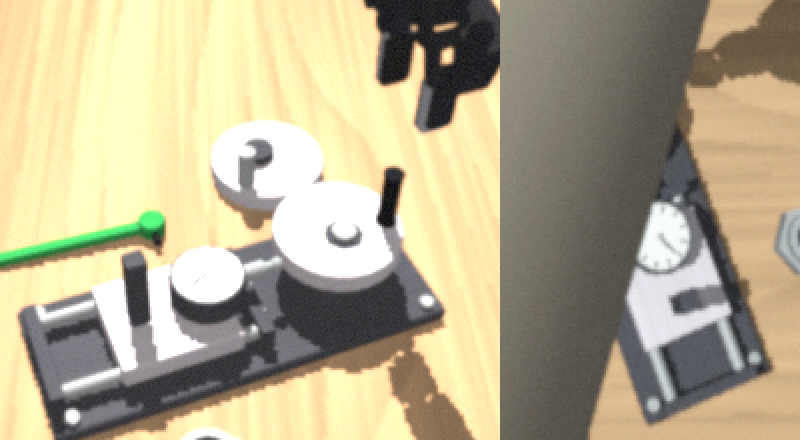

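The slide is home with the plunger on the rim. The handle top is at (393,175) in the left panel, under the fingers. Going down to grip it.

>>> jog_arm --motion '[{"x": -0.06,"y": 0.03,"z": 0.3,"spin": 0,"jaw": 0},{"x": 0,"y": 0,"z": 0.5,"spin": 0,"jaw": 0},{"x": 0,"y": 0,"z": 0.5,"spin": 0,"jaw": 0},{"x": 0,"y": 0,"z": 0,"spin": 0,"jaw": -1},{"x": 0,"y": 0,"z": 0,"spin": 0,"jaw": -1}]'

```text
clock: 7.8
tcp_pos: [588.2, -127.7, 73.5]
orientation: [-180.0, 0.0, 20.0]
force: [-2.3, -0.1, -6.0]
opening: 10.0
gripper_force: 58.6
```

>>> jog_arm --motion '[{"x": 0,"y": 0,"z": 0,"spin": 0,"jaw": -1},{"x": 0,"y": 0,"z": 0,"spin": 0,"jaw": -1}]'

```text
clock: 8.05
tcp_pos: [588.3, -127.7, 73.4]
orientation: [-180.0, 0.0, 20.0]
force: [-4.0, -0.5, -0.3]
opening: 10.3
gripper_force: 59.0
```

```bash
python3 - <<'E'
from h import *
s=r.sense();p=s['tcp_pos'];print(p,s['orientation'],s['opening'])
O=np.array([559.5,-137.8])
d=p[:2]-O;a0=np.arctan2(d[1],d[0]);print(np.hypot(*d),np.degrees(a0))
a1=np.radians(110);N=11;R=34
o=p[:2]-R*np.array([np.cos(a0),np.sin(a0)])
rows([(*(o+R*np.array([np.cos(a),np.sin(a)])),p[2],s['orientation'][2]) for a in np.linspace(a0,a1,N+1)[1:]])
E
```

```text
[ 588.32999755 -127.68919172   73.37614559] [-1.79982924e+02  1.19908002e-02  1.99726830e+01] 10.276830374056754
30.551549920746577 19.325995294143382
{"x":-0.01,"y":-0.1,"z":0,"spin":-0} 
{"x":-0.02,"y":-0.09,"z":0,"spin":-0} 
{"x":-0.03,"y":-0.1,"z":0,"spin":-0} 
{"x":-0.05,"y":-0.08,"z":0,"spin":-0} 
{"x":-0.05,"y":-0.08,"z":0,"spin":-0} 
{"x":-0.07,"y":-0.07,"z":0,"spin":-0} 
{"x":-0.08,"y":-0.06,"z":0,"spin":-0} 
{"x":-0.09,"y":-0.05,"z":0,"spin":-0} 
{"x":-0.09,"y":-0.03,"z":0,"spin":-0} 
{"x":-0.09,"y":-0.02,"z":0,"spin":-0} 
{"x":-0.1,"y":-0.01,"z":0,"spin":-0} 
[ 544.6 -106.9   73.4] 19.972682977470583
```

>>> jog_arm --motion '[{"x": -0.01,"y": -0.1,"z": 0,"spin": 0,"jaw": -1},{"x": -0.02,"y": -0.09,"z": 0,"spin": 0,"jaw": -1},{"x": -0.03,"y": -0.1,"z": 0,"spin": 0,"jaw": -1},{"x": -0.05,"y": -0.08,"z": 0,"spin": 0,"jaw": -1},{"x": 0,"y": 0,"z": 0,"spin": 0,"jaw": -1}]'

```text
clock: 8.68
tcp_pos: [577.5, -112.2, 73.4]
orientation: [180.0, -0.0, 20.0]
force: [-0.4, -2.8, -2.1]
opening: 9.6
gripper_force: 59.0
```

>>> jog_arm --motion '[{"x": -0.05,"y": -0.08,"z": 0,"spin": 0,"jaw": -1},{"x": -0.07,"y": -0.07,"z": 0,"spin": 0,"jaw": -1},{"x": -0.08,"y": -0.06,"z": 0,"spin": 0,"jaw": -1},{"x": -0.09,"y": -0.05,"z": 0,"spin": 0,"jaw": -1},{"x": 0,"y": 0,"z": 0,"spin": 0,"jaw": -1}]'

```text
clock: 9.3
tcp_pos: [559.5, -104.6, 73.4]
orientation: [180.0, -0.1, 20.0]
force: [0.0, -2.7, -1.1]
opening: 9.7
gripper_force: 59.1
```

>>> jog_arm --motion '[{"x": -0.09,"y": -0.03,"z": 0,"spin": 0,"jaw": -1},{"x": -0.09,"y": -0.02,"z": 0,"spin": 0,"jaw": -1},{"x": -0.1,"y": -0.01,"z": 0,"spin": 0,"jaw": -1},{"x": 0,"y": 0,"z": 0,"spin": 0,"jaw": -1},{"x": 0,"y": 0,"z": 0,"spin": 0,"jaw": -1}]'

```text
clock: 9.93
tcp_pos: [545.2, -106.2, 73.3]
orientation: [-180.0, -0.0, 20.0]
force: [0.4, 0.4, 2.6]
opening: 10.2
gripper_force: 59.4
```

```bash
python3 - <<'E'
from h import *
s=r.sense();print(s['tcp_pos'],s['orientation'],s['force'])
a,_=grab('side');b,_=grab('top')
a=a[150:330,225:425];b=b[130:300,290:420]
o=np.hstack([cv2.resize(a,(500,450),interpolation=3),cv2.resize(b,(300,450),interpolation=3)])
cv2.imwrite('pics/p7.png',cv2.convertScaleAbs(o,alpha=1.4))
E
```

```text
[ 545.2451451  -106.23844553   73.31439802] [-1.79969561e+02 -2.74418577e-02  2.00107176e+01] [0.41648838 0.35786007 2.55238358]
```

View pics/p7.png

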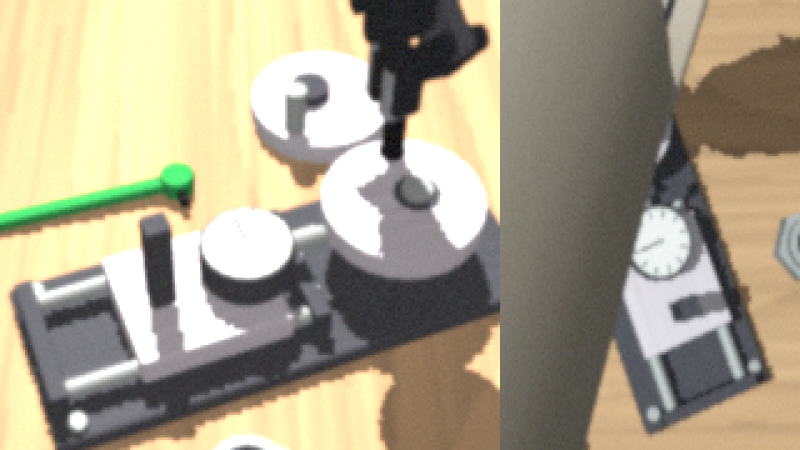

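The needle has swung far round, and the low forces fit a clean arc. A circle fit puts the handle at about 108°. I'll let go, clear the view and measure the final angle.

>>> jog_arm --motion '[{"x": 0,"y": 0,"z": 0,"spin": 0,"jaw": 0},{"x": 0,"y": 0,"z": 0,"spin": 0,"jaw": 0},{"x": 0,"y": 0,"z": -0.5,"spin": 0,"jaw": 0},{"x": 0,"y": 0,"z": -1,"spin": 0,"jaw": 0},{"x": 0,"y": -0.5,"z": -0.5,"spin": 0,"jaw": 0}]'

```text
clock: 10.65
tcp_pos: [537.0, -85.0, 175.3]
orientation: [179.9, -0.1, 19.8]
force: [0.5, 1.7, -0.7]
opening: 42.9
gripper_force: 0.0
```

>>> jog_arm --motion '[{"x": 0,"y": -1,"z": 0,"spin": 0,"jaw": 0},{"x": 0,"y": -1,"z": 0,"spin": 0,"jaw": 0},{"x": 0,"y": -1,"z": 0,"spin": 0,"jaw": 0},{"x": 0,"y": -1,"z": 0,"spin": 0,"jaw": 0},{"x": 0,"y": -1,"z": 0,"spin": 0,"jaw": 0}]'

```text
clock: 11.28
tcp_pos: [450.1, 153.2, 173.1]
orientation: [-180.0, -0.0, 20.0]
force: [0.3, 0.1, 0.3]
opening: 42.7
gripper_force: 0.0
```

```bash
python3 - <<'E'
from h import *
print(r.sense()['tcp_pos'])
A=np.mean([grab('side')[0].astype(float) for _ in range(4)],0);B=np.mean([grab('top')[0].astype(float) for _ in range(4)],0)
cv2.imwrite('pics/sA.png',A);cv2.imwrite('pics/tB.png',B)
a=A[180:330,225:425].astype(np.uint8);b=B[135:275,310:410].astype(np.uint8)
o=np.hstack([cv2.resize(a,(0,0),fx=2,fy=2*4.2/4.2,interpolation=3)[:0].reshape(0,0,3) if 0 else np.pad(cv2.resize(a,(0,0),fx=2,fy=2,interpolation=3),((0,260),(0,0),(0,0))),cv2.resize(b,(0,0),fx=4,fy=4,interpolation=3)])
cv2.imwrite('pics/p8.png',cv2.convertScaleAbs(o,alpha=1.4))
E
```

```text
[450.10335765 153.19022901 173.1302201 ][ WARN:0@5.867] global loadsave.cpp:1063 imwrite_ Unsupported depth image for selected encoder is fallbacked to CV_8U.
```

View pics/p8.png

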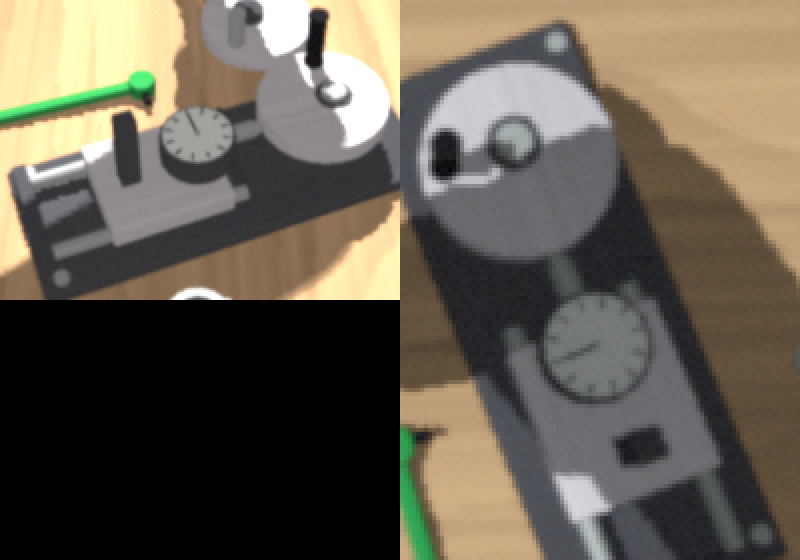

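The view is clear. In the right panel the nut is at (514,141), the handle top at about (445,143) with its base at (445,166), the dial at (597,346) and the disc centre at (517,161), offset towards the plunger. In the left panel the handle top is at (318,14) with its base at (315,61), the nut at (333,93) and the dial at (197,131). Now the angles.

```bash
python3 - <<'E'
from h import *
T=lambda x,y:(310+(x-400)/4-.37,135+y/4-.37)
S=lambda x,y:(225+x/2-.25,180+y/2-.25)
ang=lambda d:np.degrees(np.arctan2(d[1],d[0]))
tn=atz('top',*T(514,141),64);th=[atz('top',*T(445,143),104),atz('top',*T(445,166),58)];td=atz('top',*T(597,346),61);tc=atz('top',*T(517,161),58)
sn=atz('side',*S(333,92),64);sh=[atz('side',*S(318,13),104),atz('side',*S(315,61),58)];sd=atz('side',*S(197,131),61)
print(tn,td,np.hypot(*(td-tn)[:2]),np.hypot(*(sd-sn)[:2]))
print('axis',ang(td-tn),ang(sd-sn),'ecc dir',ang(tc-tn),np.hypot(*(tc-tn)[:2]))
for h in th:print('top',ang(h-tn),np.hypot(*(h-tn)[:2]))
for h in sh:print('side',ang(h-sn),np.hypot(*(h-sn)[:2]))
print(tri(T(514,141),S(333,92)),tri(T(445,143),S(318,13)))
E
```

```text
[ 558.40191283 -138.03151405   64.        ] [ 463.48750606 -172.77306945   61.        ] 101.07284643161458 98.57392459742286
axis -159.89583972890563 -162.00060078958342 ecc dir -169.45941107747313 8.228633036877827
top 106.19975339982277 33.88157007818045
top 106.92794134468956 33.27078662771317
side 104.91727584877275 37.98797327851648
side 102.73552104866252 36.97199623009758
(array([ 559.15416962, -138.30620149,   60.07133679]), np.float64(0.3040318547911015)) (array([ 548.62348999, -105.49491247,  104.27231819]), np.float64(0.5127801650479751))
```

The slide is home: the dial is 101 mm from the spindle, as it should be. The handle is at about 107° and the target is 110°, so I'll nudge it about 3° (2 mm) further.

```bash
python3 - <<'E'
from h import *
p=r.sense()['tcp_pos'];print(p)
T=np.array([545.2,-106.2])
rows([(*(p[:2]+(T-p[:2])*k/6),160,20) for k in range(1,7)])
E
```

```text
[451.39046998 150.48839596 173.02597097]
{"x":0,"y":0.91,"z":0.26,"spin":-0.01} 
{"x":0.01,"y":0.91,"z":0,"spin":-0} 
{"x":-0,"y":0.91,"z":0,"spin":-0} 
{"x":-0,"y":0.91,"z":0,"spin":-0} 
{"x":0,"y":0.91,"z":0,"spin":-0} 
{"x":0,"y":0.92,"z":0,"spin":-0} 
[ 545.1 -106.4  160. ] 19.95838236255698
```

>>> jog_arm --motion '[{"x": 0,"y": 0.91,"z": 0.1,"spin": 0,"jaw": 0},{"x": 0,"y": 0.91,"z": 0,"spin": 0,"jaw": 0},{"x": 0,"y": 0.91,"z": 0,"spin": 0,"jaw": 0},{"x": 0,"y": 0.91,"z": 0,"spin": 0,"jaw": 0},{"x": 0,"y": 0.91,"z": 0,"spin": 0,"jaw": 0}]'

```text
clock: 12.3
tcp_pos: [529.0, -64.4, 168.2]
orientation: [180.0, -0.0, 19.9]
force: [0.4, 1.0, 0.4]
opening: 42.6
gripper_force: 0.0
```

>>> jog_arm --motion '[{"x": 0,"y": 0.91,"z": 0,"spin": 0,"jaw": 0},{"x": 0,"y": 0,"z": 0.5,"spin": 0,"jaw": 0},{"x": 0,"y": 0,"z": 0,"spin": 0,"jaw": 0},{"x": 0,"y": 0,"z": 0,"spin": 0,"jaw": 0}]'

```text
clock: 12.8
tcp_pos: [544.4, -104.7, 143.6]
orientation: [-180.0, -0.0, 20.0]
force: [0.1, -0.0, 0.9]
opening: 42.1
gripper_force: 0.0
```

>>> jog_arm --motion '[{"x": 0,"y": 0.03,"z": 0.5,"spin": 0,"jaw": 0},{"x": 0,"y": 0,"z": 0.5,"spin": 0,"jaw": 0},{"x": 0,"y": 0,"z": 0.4,"spin": 0,"jaw": 0},{"x": 0,"y": 0,"z": 0,"spin": 0,"jaw": 0},{"x": 0,"y": 0,"z": 0,"spin": 0,"jaw": -1}]'

```text
clock: 13.42
tcp_pos: [545.4, -106.2, 74.0]
orientation: [180.0, -0.1, 20.0]
force: [0.0, -0.1, 0.3]
opening: 25.7
gripper_force: 0.0
```

>>> jog_arm --motion '[{"x": 0,"y": 0,"z": 0,"spin": 0,"jaw": -1},{"x": 0,"y": 0,"z": 0,"spin": 0,"jaw": -1},{"x": 0,"y": 0,"z": 0,"spin": 0,"jaw": -1}]'

```text
clock: 13.8
tcp_pos: [545.5, -106.2, 74.1]
orientation: [180.0, -0.1, 20.0]
force: [-1.0, 0.9, 6.9]
opening: 10.0
gripper_force: 58.7
```

>>> jog_arm --motion '[{"x": -0.02,"y": 0,"z": 0,"spin": 0,"jaw": -1},{"x": -0.02,"y": 0,"z": 0,"spin": 0,"jaw": -1},{"x": 0,"y": 0,"z": 0,"spin": 0,"jaw": -1},{"x": 0,"y": 0,"z": 0,"spin": 0,"jaw": -1}]'

```text
clock: 14.3
tcp_pos: [544.4, -106.5, 74.1]
orientation: [180.0, -0.2, 20.0]
force: [3.5, 2.2, 7.7]
opening: 9.7
gripper_force: 58.9
```

>>> jog_arm --motion '[{"x": -0.02,"y": 0,"z": 0,"spin": 0,"jaw": -1},{"x": 0,"y": 0,"z": 0,"spin": 0,"jaw": -1}]'

```text
clock: 14.55
tcp_pos: [543.4, -106.9, 74.1]
orientation: [180.0, -0.2, 20.0]
force: [2.2, 2.3, 7.8]
opening: 9.5
gripper_force: 58.9
```

>>> jog_arm --motion '[{"x": 0,"y": 0,"z": 0,"spin": 0,"jaw": 0},{"x": 0,"y": 0,"z": 0,"spin": 0,"jaw": 0},{"x": 0,"y": 0,"z": -0.5,"spin": 0,"jaw": 0},{"x": 0,"y": 0,"z": -1,"spin": 0,"jaw": 0},{"x": 0,"y": -0.5,"z": -0.5,"spin": 0,"jaw": 0}]'

```text
clock: 15.18
tcp_pos: [533.6, -85.8, 174.9]
orientation: [179.9, -0.1, 19.8]
force: [-0.3, 0.3, 0.5]
opening: 42.7
gripper_force: 0.0
```

>>> jog_arm --motion '[{"x": 0,"y": -1,"z": 0,"spin": 0,"jaw": 0},{"x": 0,"y": -1,"z": 0,"spin": 0,"jaw": 0},{"x": 0,"y": -1,"z": 0,"spin": 0,"jaw": 0},{"x": 0,"y": -1,"z": 0,"spin": 0,"jaw": 0},{"x": 0,"y": -1,"z": 0,"spin": 0,"jaw": 0}]'

```text
clock: 15.8
tcp_pos: [446.8, 152.3, 172.8]
orientation: [-180.0, 0.0, 20.0]
force: [0.7, 0.6, -0.3]
opening: 42.7
gripper_force: 0.0
```

```bash
python3 - <<'E'
from h import *
A=np.mean([grab('side')[0].astype(float) for _ in range(4)],0);B=np.mean([grab('top')[0].astype(float) for _ in range(4)],0)
a=A[175:255,335:435].astype(np.uint8);b=B[135:275,310:410].astype(np.uint8)
o=np.hstack([np.pad(cv2.resize(a,(0,0),fx=4,fy=4,interpolation=3),((0,240),(0,0),(0,0))),cv2.resize(b,(0,0),fx=4,fy=4,interpolation=3)])
cv2.imwrite('pics/p9.png',cv2.convertScaleAbs(o,alpha=1.6))
E
```

```text
(no output)
```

View pics/p9.png

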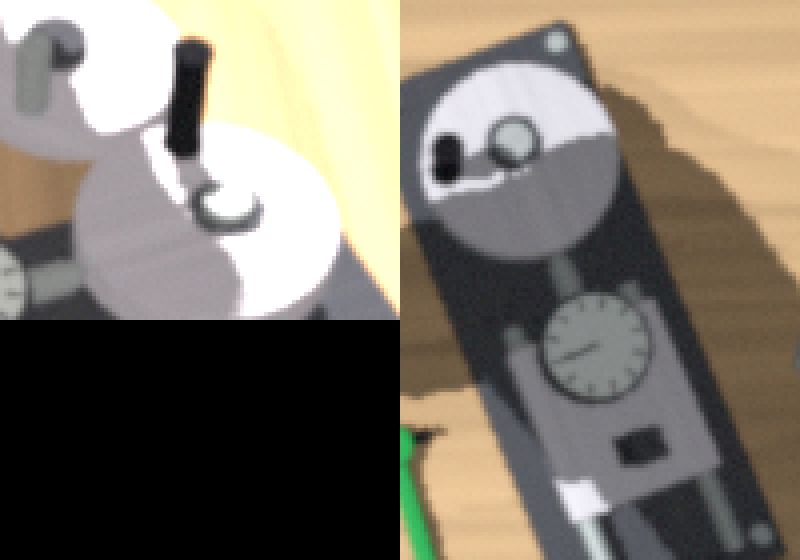

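The handle now spans (446,133) to (446,186) in the right panel, with the nut at (514,141). In the left panel the handle top is at (195,47), its base at (183,148) and the nut at (230,203). Checking the angle.

```bash
python3 - <<'E'
from h import *
T=lambda x,y:(310+(x-400)/4-.37,135+y/4-.37)
S=lambda x,y:(335+x/4-.37,175+y/4-.37)
ang=lambda d:np.degrees(np.arctan2(d[1],d[0])).round(1)
tn=atz('top',*T(514,141),64);sn=atz('side',*S(230,203),64)
for z,t,s in((104,(446,147.5),(195,47)),(58,(446,170.5),(183,148))):
    a,b=atz('top',*T(*t),z)-tn,atz('side',*S(*s),z)-sn;print(ang(a),np.hypot(*a[:2]),ang(b),np.hypot(*b[:2]))
E
```

```text
109.6 34.130874344781276 108.0 37.624867644766546
110.6 33.569484171809854 110.8 34.95868683600754
```

The measured angles average about 110°, which matches the target of 110.1°.

```bash
python3 -c "
from cell import sign_off
print(sign_off())"
```

```text
the job is handed in; nothing more can be done
None
```

The indicator is fully home against its stop and the disc's high spot is under the plunger (crank handle at about 110°, target 110.1°, from the cameras); the robot has let go, and I handed the job in at about 16 s of the 45 s allowed.

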